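# Pin the spring-bracket lock of the fold-out bench

## Task

Lock the fold-out bench's support bracket: take the orange-handled lock pin from its stand in the red tray, put its tip in the hole of the brass collar and spin the loose collar round, feeling with light pressure, until its hole comes over the hidden hole below, somewhere along the yellow arc. Then pass the pin fully home, its handle flush on the collar, and let go. Be gentle with the lock: never press or push on it hard (35 N is too much), and leave the other things on the bench where they are.

Things in the scene. Friction and masses are not known exactly. Their poses are not given: they have to be found in the camera images.
- pin_grip (a point): centre of the lock pin's orange handle, an upright square bar 22 x 22 x 50 mm tall; z up along the pin, x and y square to its flats. Below the handle, on its axis, a round steel shank 10 mm in diameter reaches 30 mm down, its last 3 mm tapered to 6 mm. About 120 g. It starts upright, loose in the stand, the handle's underside resting on the stand's top, 40 mm above the bench.
- pin_tip (a point): centre of the lower end of the pin's shank, 55 mm below pin_grip; same axes
- tray: red plastic tray 160 x 110 mm, walls 22 mm high, fixed to the bench; origin at the centre of its underside. The pin's stand in it is a red block 50 x 50 mm, top 40 mm above the bench, centred 40 mm along the tray's +x, with a 13 mm hole. Tile wedges lie in the rest of the tray, lower than its walls.
- lock: round grey lock housing of the bracket, fixed to the bench, 126 mm in diameter, rim 48 mm above the bench; four bolted lugs at its foot reach 77 mm from the axis. Origin at the centre of its underside, z up along the axis on which the collar spins. Bearings below are degrees anticlockwise, seen from above, from its +x axis.
- collar_top (a point): centre of the brass collar's flat top, on the housing's axis, 52 mm above the bench; axes of the housing. The collar, 100 mm in diameter, spins freely either way, with light friction (about 1.5 N at its hole), and stays where it is left; a 24 mm post end in its middle stands 5 mm above it. A pin in its hole can turn it like a crank and need not itself turn.
- collar_hole (a point): centre of the mouth of the collar's hole, 53 mm above the bench, 34 mm from the axis: round, 13 mm in diameter, 13 mm deep, in a steel liner 20 mm across that stands 1 mm above the brass. Its x axis points outward from the collar's axis, z up. It starts at a bearing from -58 to 23 degrees, never over the hidden hole. With the pin home, the pin's tip is 30 mm below this point.
- arc_mid (a point): middle (bearing 90 degrees) of the yellow arc painted on the housing's rim, 58 mm from the axis, which runs from bearing 40 to 140 degrees
- hidden_plate (a point): centre of a plate under the collar, out of sight, top 15 mm below the mouth of the collar's hole. It cannot turn. It has one 13 mm hole, also 34 mm from the axis, at an unknown bearing of 45 to 132 degrees. Sprung: it gives 6 mm under the pin (3 N at first, 6 N at 6 mm, then hard) and jumps up round the tip when the holes meet: then the push fades and the pin is stopped sideways.
- mallet: black rubber mallet with a pale wooden handle, standing on its head's face, 90 mm high, 270 mm long; origin under the head. Leave it alone.
- cream_tile: cream ceramic tile, 150 x 150 x 9 mm, lying flat; origin at the centre of its underside. Leave it alone.
- trowel: stainless margin trowel with a dark wooden handle, 290 mm long, lying flat, up to 26 mm high; origin on the bench below the neck. Leave it alone.
- tapping_block: beech tapping block 130 x 50 x 35 mm, lying flat; origin at the centre of its underside. Leave it alone.
- grout_jar: closed jar 76 mm across, 85 mm high; origin at the centre of its underside. Leave it alone.
- tape_measure: yellow tape measure case 70 x 40 x 65 mm; origin at the centre of its underside. Leave it alone.
There are look-alikes about, which are no part of the job. Of the things like the part that bears pin_grip, leave any that is black or green; of the rest the smaller one is meant.

How it is judged (in metres and radians):
On the way:
1. the pin's tip is in the collar's hole, and the collar's hole has been carried at least 12 mm from where it was (z of pin_tip in the frame of collar_hole below -0.006 m and horizontal distance between pin_tip and collar_hole below 0.005 m and distance of collar_hole from where it was at the start of the episode above 0.012 m), for 0.05 s.
At the end, for the whole second after the job is handed in: the pin stands upright (within 5 degrees) in the collar's hole, within 4 mm of its centre, its tip at least 27 of the full 30 mm below the hole's mouth, which it can reach only through the hidden hole; and nothing is held (z of pin_tip in the frame of collar_hole below -0.027 m and horizontal distance between pin_tip and collar_hole below 0.004 m and angle between pin_grip's own z axis and vertical below 0.09 rad); the robot touches nothing.
It fails at once if the lock is pressed or pushed by the pin with more than 35 N (contact force between pin and lock above 35 N).
It fails at once if the lock is pressed or pushed by the fingers with more than 35 N (contact force between the fingers and lock above 35 N).
It fails at once if another thing on the bench is moved by more than 20 mm (distance of any of mallet, cream_tile, trowel, tapping_block, grout_jar, tape_measure from where it was at the start of the episode above 0.02 m).
It also fails if it takes over 61 s, if anything falls off the work surface, if the arm or the gripper's body presses on something with over 40 N, if the wrist force passes 120 N, or if a joint passes its speed limit or range.

## Robot

A 7-joint arm with a two-finger parallel gripper is mounted at the origin on the work surface. World frame = base frame: x ahead of the robot, y to its left, z up, the work surface at z = 0. Lengths are in m, angles in degrees, forces in N, time in s.
With the tool pointing down it reaches from about 0.4 to 0.85 m from the base axis. Payload 4.4 kg.
Tool frame: the origin (TCP) lies between the finger pads; the fingertips stand 19 mm ahead of it and the grasp point (between the pads) is the TCP; z points along the fingers, y is the direction in which the jaws open and shut (so a half turn about z gives the same grasp; the last joint's range is limited). The gripper opens to 94 mm and grips with 3 to 60 N. Pads are 16 mm wide; open, the fingers measure 119 mm over their backs; the gripper's body (75 mm by 177 mm) begins 78 mm behind the grasp point.
Start: joints at [-74.645, 36.005, 2.206, 86.941, -1.547, 57.084, -1.146], TCP at [0.213, 0.614, 0.224] pointing down, gripper open.
Joint ranges: [-175.42, 175.42], [-21.48, 121.26], [-71.46, 75.88], [10.55, 141.38], [-63.04, 243.04], [13.31, 113.54], [-168.57, 168.57]. Speed limits (degrees/s): [147.25, 147.25, 180, 180, 180, 180, 180].

## Interface

Orientations are given as a 3x3 rotation matrix whose columns are the frame's x, y, z axes.
In Python, from cell import r gives the robot as it stands.
- The arm moves only by the tool drive_tool, never from a script. Its arguments are lists of equal length, an entry for each row: "delta_pos": the shift along the tool's x, y, z in mm, a list of three; "roll": the turn about the tool's z in rad; "fingers": the gripper's target within -1 to 1 (shut at 1, half-way at 0, fully open at -1). In form: {"delta_pos": [[x, y, z], ...], "roll": [roll, ...], "fingers": [fingers, ...]}. A call has 1 to 8 rows; each row is the pose to reach, as a shift and turn from the pose commanded when the call began, along the tool's axes at that moment; what a row does not reach only later rows make up. A row lasts 1/8 s, in which the tool goes at most 62.5 mm and 10.7 degrees, less where a joint would pass 70% of its speed; a pose out of reach is approached as far as the arm can. A call with a gripper value outside its range is refused whole. The fingers move at their own pace and stop on an object; the grip force is fixed at half the most. Time passes only in rows, so rows that repeat a pose let the fingers close. It gives the time, the measured TCP pose, the force and the opening at its end, in the units of the state.
- r.sense(): the state, without advancing time (a new reading comes with each control period).
- r.snapshot(name): name is "scene" or "top" or "wrist"; returns the picture (384x512x3 uint8, red, green, blue); there is no depth.
- r.camera_info(name): a dict with "intrinsics" (3x3 intrinsics, pixels), "R" (3x3) and "t" (3): a world point X has camera coordinates R X + t; the wrist camera has in their place "T_tool_cam" (4x4, takes a point from camera to tool coordinates, whose origin is the TCP and whose axes are the flange's). Camera axes: x right, y down, z forward; pixel columns grow to the right and rows downward; lengths in m; the calibration is good to about 2 mm. A picture is of the moment at which its call begins: read the wrist's pose just before it. camera_info takes no time and is no camera call.
- r.sign_off(): hands the job in, once; it reports no verdict.
The state is a dict: "time": time; "q": joint angles; "joint_vel": joint speeds; "joint_efforts": joint torques, N m; "position": TCP position; "tool_rot": TCP orientation; "wrist_force": force on the tool from outside, world axes, zero at the start; "moment": the same for the moment, N m; "gripper_width": opening from 0.0 (shut) to 1.0 (fully open).
Only numpy, scipy, OpenCV 4.12 (cv2) and the standard library are available. Lean on these libraries where they do the work, as an engineer would, in place of code of your own. Each camera call takes 0.05 s, during which the arm holds its last target.

## Working session

There is one attempt and no reset: what is moved stays moved. The work goes in short steps, Python scripts to look and compute and a tool call to move; the robot and the scene stay as the last step left them, time stands still between calls to the robot, and variables do not carry over. Pictures are saved under pics/ and viewed, and the job is handed in when it is done.

Besides the shell and the picture viewer there is one more tool, called after "Emit:" as name(argument=value, ...) on one line, values as JSON. drive_tool: Moves the arm, as the interface text tells. Its arguments: {"type":"object","properties":{"delta_pos":{"type":"array","items":{"type":"array","items":{"type":"number"}}},"roll":{"type":"array","items":{"type":"number"}},"fingers":{"type":"array","items":{"type":"number"}}},"required":["delta_pos","roll","fingers"]}

```bash
mkdir -p pics; ls; python3 - <<'E'
from cell import r
import cv2
s=r.sense();print(s)
for n in("scene","top","wrist"):
    im=r.snapshot(n);cv2.imwrite(f"pics/{n}0.png",cv2.cvtColor(im,cv2.COLOR_RGB2BGR));print(n,r.camera_info(n))
E
```

```text
pics
{'time': 0.0, 'q': array([-74.64343295,  36.0584765 ,   2.20141109,  86.99353387,
        -1.5483607 ,  57.08398214,  -1.14390068]), 'joint_vel': array([ 0.04044446, -0.07200835,  0.00541783, -0.11051157,  0.07725028,
        0.10408524, -0.10203585]), 'joint_efforts': array([-2.86598524e-04, -5.49722278e+01,  1.14343107e+00, -1.86636239e+01,
       -5.23067603e-02,  2.32826342e-02,  1.44854293e-04]), 'position': array([0.21272936, 0.61355309, 0.22357245]), 'tool_rot': array([[-9.44809623e-01,  3.27619286e-01, -6.16490257e-04],
       [ 3.27619866e-01,  9.44808000e-01, -1.75125669e-03],
       [ 8.71946114e-06, -1.85657863e-03, -9.99998277e-01]]), 'wrist_force': array([ 0.50655447, -0.75281485,  0.39960527]), 'moment': array([-0.00675383,  0.02692821,  0.01487034]), 'gripper_width': 1.0005147549641749}
scene {'intrinsics': array([[423.92205795,   0.        , 253.31322333],
       [  0.        , 423.92205795, 192.11328982],
       [  0.        ,   0.        ,   1.        ]]), 'R': array([[ 0.036548  ,  0.9992254 , -0.01458892],
       [ 0.61644359, -0.03403271, -0.78666325],
    
[... 305 characters left out ...]
9645 , -0.0061717 ],
       [-0.99597677,  0.00626506, -0.08939256],
       [ 0.08942806,  0.00563409, -0.99597735]]), 't': array([0.01839581, 0.60496867, 1.30485576])}
wrist {'intrinsics': array([[326.39912333,   0.        , 253.39681696],
       [  0.        , 326.39912333, 196.73740544],
       [  0.        ,   0.        ,   1.        ]]), 'T_tool_cam': array([[ 3.27617708e-04, -9.66941216e-01, -2.54999172e-01,
         7.32809748e-02],
       [ 9.99999939e-01,  2.85863354e-04,  2.00803117e-04,
         1.74188645e-04],
       [-1.21269891e-04, -2.54999222e-01,  9.66941251e-01,
        -1.59779074e-01],
       [ 0.00000000e+00,  0.00000000e+00,  0.00000000e+00,
         1.00000000e+00]])}
```

View pics/scene0.png

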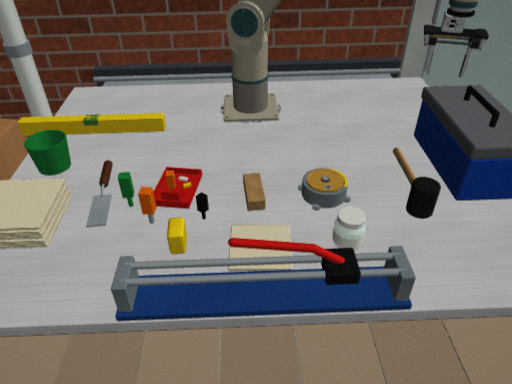

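View pics/top0.png

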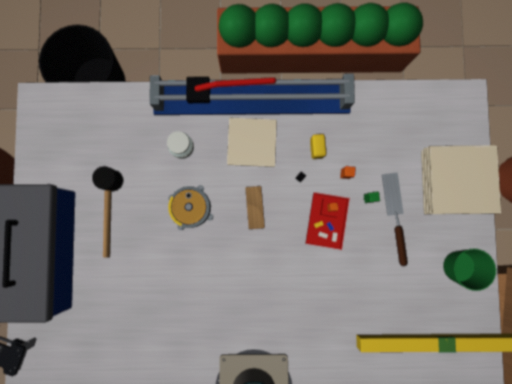

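View pics/wrist0.png

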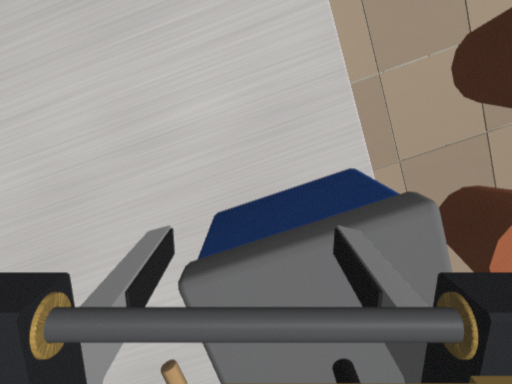

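```bash
cat > h.py <<'E'
import numpy as np,cv2
from cell import r
def ray(n,uv,z,pose=None):
    c=r.camera_info(n);K=c["intrinsics"];d=np.linalg.inv(K)@[uv[0],uv[1],1.]
    if n=="wrist":
        T=c["T_tool_cam"];p,Rt=pose
        R=Rt@T[:3,:3];o=p+Rt@T[:3,3];d=R@d
    else:
        R=c["R"];o=-R.T@c["t"];d=R.T@d
    return o+d*(z-o[2])/d[2]
def proj(n,X,pose=None):
    c=r.camera_info(n);K=c["intrinsics"]
    if n=="wrist":
        T=c["T_tool_cam"];p,Rt=pose
        x=T[:3,:3].T@(Rt.T@(np.array(X)-p)-T[:3,3])
    else: x=c["R"]@X+c["t"]
    u=K@x;return u[:2]/u[2]
E
python3 - <<'E'
from h import *
for f,(a,b,c,d),s in(("top0",(290,380,150,260),6),("top0",(160,220,175,235),9),("scene0",(100,230,150,240),5),("scene0",(290,360,160,215),8)):
    im=cv2.imread(f"pics/{f}.png")[c:d,a:b];im=cv2.resize(im,None,fx=s,fy=s,interpolation=cv2.INTER_CUBIC)
    cv2.imwrite(f"pics/c_{f}_{a}.png",im);print(im.shape)
im=cv2.imread("pics/top0.png");h=cv2.cvtColor(im,cv2.COLOR_BGR2HSV)
m=cv2.inRange(h,(5,170,150),(16,255,255))
n,l,st,ce=cv2.connectedComponentsWithStats(m)
for i in range(1,n):
  if st[i,4]>20: print(st[i],ce[i],ray("top",ce[i],.09))
E
```

```text
(660, 540, 3)
(540, 540, 3)
(450, 650, 3)
(440, 560, 3)
[344 167  11   9  88] [348.94318182 170.875     ] [ 0.6440664  -0.28224937  0.09      ]
[329 202  10   9  69] [333.68115942 206.13043478] [ 0.54131669 -0.23528983  0.09      ]
[313 220  11   9  40] [318.15  223.925] [ 0.49013176 -0.18922472  0.09      ]
```

View pics/c_top0_290.png

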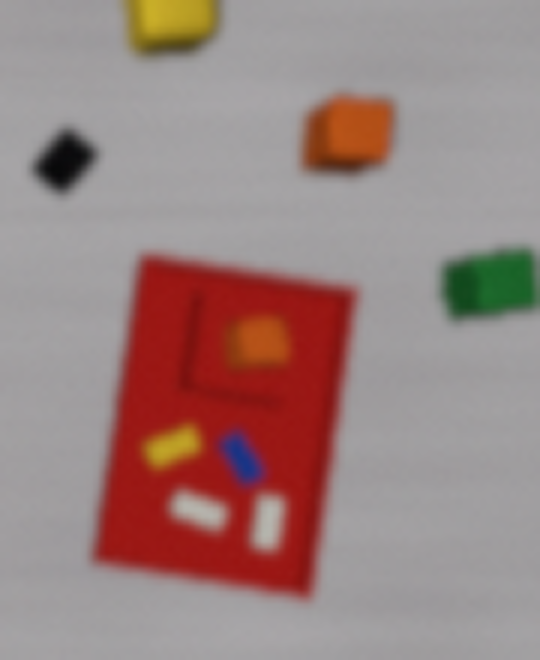

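View pics/c_top0_160.png

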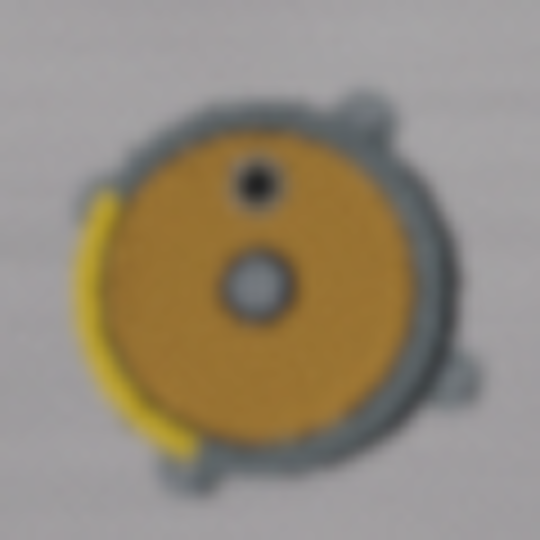

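View pics/c_scene0_100.png

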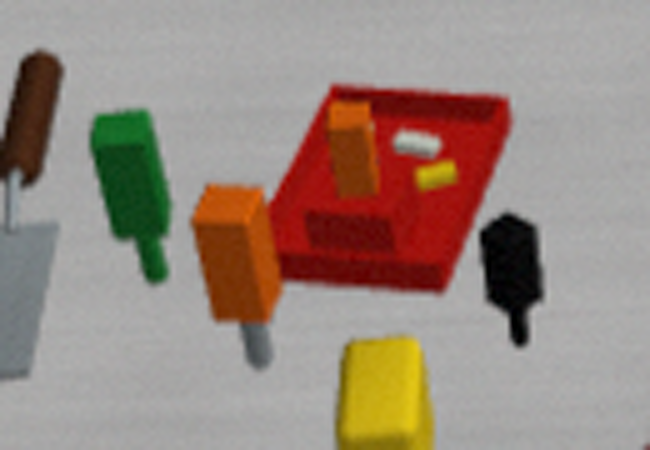

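View pics/c_scene0_290.png

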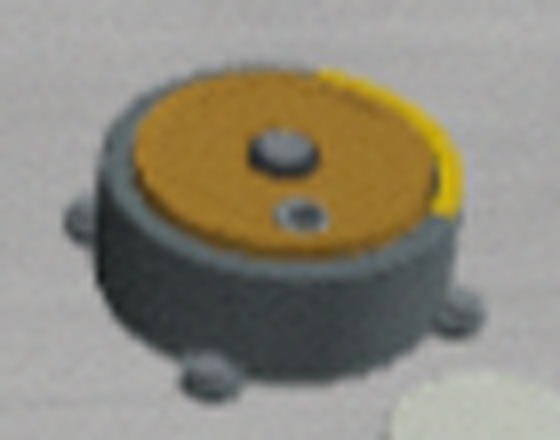

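```bash
cat >> h.py <<'E'
def delta(*pts):
    s=r.sense();R=s["tool_rot"];p=s["position"]
    for q in pts: print(np.round(R.T@(np.array(q)-p)*1000,1))
E
python3 - <<'E'
from h import *
# lock centre from top crop: post (256,285)/9+(160,175)
c=ray("top",(160+256/9,175+285/9),.057);h=ray("top",(160+256/9,175+184/9),.053)
print(c,h,np.linalg.norm((c-h)[:2]))
c2=ray("scene",(290+284/8,160+148/8),.057);print(c2, ray("scene",(290+302/8,160+215/8),.053))
delta((.32,.40,.27),(.42,.25,.27),(.53,.155,.25))
E
```

```text
[0.54376545 0.19118737 0.057     ] [0.57760403 0.19197063 0.053     ] 0.033847643271653904
[0.54983927 0.19182433 0.057     ] [0.58289086 0.19266366 0.053     ]
[-171.3 -166.9  -46. ]
[-314.9 -275.8  -45.8]
[-450.  -329.5  -25.7]
```

Emit:
drive_tool(delta_pos=[[-60,-58,-46],[-115,-112,-46],[-171,-167,-46],[-220,-205,-46],[-270,-240,-46],[-315,-276,-46],[-365,-290,-46],[-415,-295,-36]], roll=[0,-0.05,-0.1,-0.17,-0.17,-0.17,-0.17,-0.17], fingers=[-1,-1,-1,-1,-1,-1,-1,-1])

```text
time: 1.15
position: [0.4873, 0.2128, 0.2641]
tool_rot: [[-0.987, 0.163, 0.001], [0.163, 0.987, 0.001], [-0.001, 0.001, -1.0]]
wrist_force: [0.3, 1.1, 0.4]
gripper_width: 0.998
```

```bash
python3 - <<'E'
from h import *
s=r.sense();print(s["time"],s["position"],s["tool_rot"],s["q"])
delta((.53,.19,.25))
E
```

```text
1.15 [0.48727874 0.21283934 0.26406479] [[-9.86568515e-01  1.63345606e-01  8.82637336e-04]
 [ 1.63346242e-01  9.86568554e-01  7.03216366e-04]
 [-7.55914937e-04  8.37946617e-04 -9.99999363e-01]] [-29.54048257  23.63812764   4.18016929 103.07903126  -2.1071362
  53.29435308  56.14684153]
[-45.9 -15.6  14.1]
```

Emit:
drive_tool(delta_pos=[[-46,-15,14],[-46,-15,14],[-46,-15,14]], roll=[0,0,0], fingers=[-1,-1,-1])

```text
time: 1.52
position: [0.5282, 0.1928, 0.249]
tool_rot: [[-0.987, 0.163, -0.002], [0.163, 0.987, 0.0], [0.002, -0.0, -1.0]]
wrist_force: [0.2, 0.5, 0.3]
gripper_width: 1.001
```

```bash
python3 - <<'E'
from h import *
s=r.sense();p=s["position"];R=s["tool_rot"];print(s["time"],p,s["joint_vel"].round(1))
im=r.snapshot("wrist");np.savez("w1.npz",p=p,R=R);cv2.imwrite("pics/w1.png",im[...,::-1])
E
```

```text
1.525 [0.52822513 0.19278245 0.24904041] [-1.3 -1.1 -0.7  0.3  0.   0.   0.1]
```

View pics/w1.png

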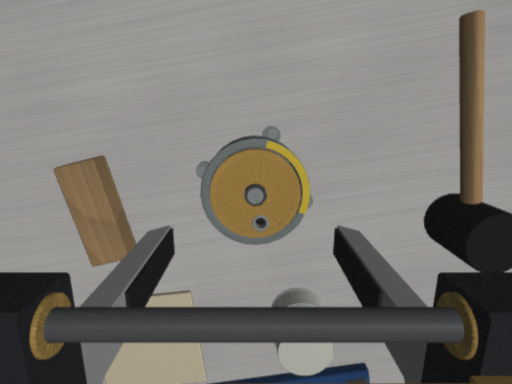

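```bash
python3 - <<'E'
from h import *
im=cv2.imread("pics/w1.png");d=np.load("w1.npz");P=(d["p"],d["R"])
h=cv2.cvtColor(im,cv2.COLOR_BGR2HSV)
br=cv2.inRange(h,(10,120,80),(22,255,255));br[:, :180]=0;br[:,330:]=0;br[260:]=0
c=max(cv2.findContours(br,0,1)[0],key=cv2.contourArea);e=cv2.fitEllipse(cv2.convexHull(c));print("brass",e,ray("wrist",e[0],.052,P))
ye=cv2.inRange(h,(23,120,120),(35,255,255));ye[:, :180]=0;ye[:,330:]=0;ye[260:]=0
pts=np.argwhere(ye)[:,::-1]
C=ray("wrist",e[0],.052,P)
W=np.array([ray("wrist",q,.048,P) for q in pts]);a=np.degrees(np.arctan2(W[:,1]-C[1],W[:,0]-C[0]));a=a%360;rr=np.linalg.norm((W-C)[:,:2],axis=1)
print("arc",len(a),np.percentile(a,[0,1,50,99,100]),np.median(rr))
g=cv2.cvtColor(im,cv2.COLOR_BGR2GRAY)
roi=np.zeros_like(g);cv2.circle(roi,(261,223),7,255,-1)
print(g[214:233,252:271])
# post
gm=cv2.inRange(h,(0,0,0),(179,110,255));gm2=gm.copy();m=np.zeros_like(g);cv2.circle(m,(255,208),36,255,-1);gm2&=m
n,l,st,ce=cv2.connectedComponentsWithStats(gm2)
for i in range(1,n):
  if st[i,4]>15:print(st[i],ce[i],ray("wrist",ce[i],.057,P),ray("wrist",ce[i],.053,P))
E
```

```text
brass ((255.0210723876953, 192.794921875), (87.84742736816406, 90.26924133300781), 91.17051696777344) [0.54423577 0.19210515 0.052     ]
arc 641 [ 56.01515442  57.21847697 108.86805965 156.96376989 157.90913214] 0.057024736412176
[[117 116 114 116 115 113 113 115 116 114 116 116 117 118 116 114 113 112
  112]
 [115 115 113 114 113 104 111 118 120 116 119 115 112 117 117 118 115 113
  111]
 [115 115 110 102 106 115 118 120 122 121 121 125 122 117 117 118 116 115
  113]
 [114 112 107 114 117 118 117 102 101 101 107 119 124 126 122 117 118 116
  116]
 [114 106 108 120 116  91  74  62  59  61  66  90 112 121 125 121 116 116
  118]
 [112 105 118 119  86  58  40  37  38  33  40  55  80 108 120 123 119 117
  116]
 [108 112 118 103  55  30  32  31  29  34  34  34  50  83 114 126 119 115
  116]
 [ 97 116 118  82  39  32  30  31  31  32  33  29  41  68 106 121 125 116
  117]
 [101 116 122  88  46  30  31  31  31  30  28  32  40  61  97 119 128 118
  116]
 [105 119 125  99  75  46  33  31  32  33  30  39  49  62  96 117 126 116
  116]
 [107 118 123 103  93  77  53  44  43  40  44  50  52  63  9
[... 329 characters left out ...]
 110 112
  113]
 [113 114 112 113 113 118 121 119 117 115 114 116 118 117 116 112 107 112
  108]
 [114 113 114 114 113 114 112 115 115 117 114 113 105 112 103 115 113 114
  114]
 [107 108 108 107 108 107 107 107 110 113 108 108 112 114 112 115 115 117
  116]
 [111 113 113 115 115 113 113 114 113 114 112 114 115 116 116 114 116 116
  116]]
[244 184  23  22 393] [254.96692112 194.52417303] [0.54495001 0.19190352 0.057     ] [0.54595834 0.19175737 0.053     ]
[252 215  17  17 231] [260.02597403 222.72727273] [0.57858147 0.19224635 0.057     ] [0.57997203 0.19210409 0.053     ]
[224 225  63  20 347] [255.48414986 237.09221902] [0.59498464 0.1843358  0.057     ] [0.59656163 0.18410364 0.053     ]
```

```bash
python3 - <<'E'
from h import *
delta((.535,-.235,.21))
E
```

```text
[ -76.1 -421.7   39.1]
```

Emit:
drive_tool(delta_pos=[[-11,-60,6],[-22,-120,12],[-33,-180,18],[-44,-240,24],[-54,-300,30],[-65,-360,35],[-76,-422,39],[-76,-422,39]], roll=[0,0,0,0,0,0,0,0], fingers=[-1,-1,-1,-1,-1,-1,-1,-1])

```text
time: 2.58
position: [0.5339, -0.2415, 0.2107]
tool_rot: [[-0.985, 0.17, -0.0], [0.17, 0.985, -0.003], [-0.0, -0.003, -1.0]]
wrist_force: [-0.3, 1.2, -0.5]
gripper_width: 0.999
```

Emit:
drive_tool(delta_pos=[[0,0,0]], roll=[0], fingers=[-1])

```text
time: 2.7
position: [0.5355, -0.2344, 0.2107]
tool_rot: [[-0.987, 0.161, 0.0], [0.161, 0.987, 0.002], [-0.0, 0.002, -1.0]]
wrist_force: [0.1, 0.2, 0.0]
gripper_width: 1.003
```

```bash
python3 - <<'E'
from h import *
s=r.sense();p=s["position"];R=s["tool_rot"];print(s["time"],p,s["joint_vel"].round(1),s["q"])
im=r.snapshot("wrist");np.savez("w2.npz",p=p,R=R);cv2.imwrite("pics/w2.png",im[...,::-1])
E
```

```text
2.7 [ 0.53553671 -0.2343867   0.21069347] [-1.5 -0.3 -0.9  0.4 -0.1 -0.   0.2] [ 17.26646828  31.54603314   5.68903009  98.73532425  -3.99803936
  49.93117435 105.41416849]
```

View pics/w2.png

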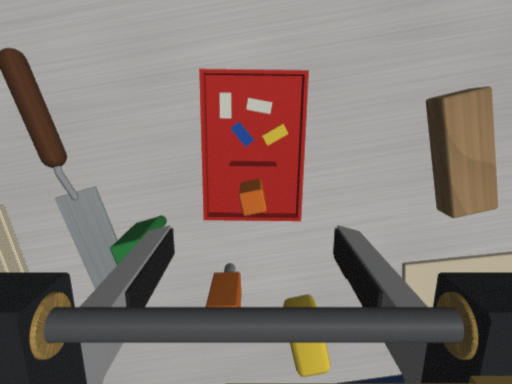

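```bash
python3 - <<'E'
from h import *
im=cv2.imread("pics/w2.png");d=np.load("w2.npz");P=(d["p"],d["R"])
c=im[170:225,225:285];cv2.imwrite("pics/w2c.png",cv2.resize(c,None,fx=9,fy=9,interpolation=cv2.INTER_CUBIC))
h=cv2.cvtColor(im,cv2.COLOR_BGR2HSV);print(h[180:216:2,254])
m=cv2.inRange(h,(6,150,170),(20,255,255));m[:170]=0;m[225:]=0;m[:,:225]=0;m[:,285:]=0
k=max(cv2.findContours(m,0,1)[0],key=cv2.contourArea);q=cv2.minAreaRect(k);b=cv2.boxPoints(q);print(q)
W=np.array([ray("wrist",x,.09,P) for x in b]);print(W,W.mean(0))
for i in range(4):
  v=W[(i+1)%4]-W[i];print(np.linalg.norm(v)*1e3,np.degrees(np.arctan2(v[1],v[0])))
E
```

```text
[[  9 192 101]
 [ 13 187  90]
 [ 13 201  90]
 [ 12 193  91]
 [ 11 186  92]
 [ 11 189 132]
 [ 12 196 180]
 [ 12 199 182]
 [ 11 194 185]
 [ 12 195 183]
 [ 12 195 183]
 [ 12 199 181]
 [ 11 196 183]
 [ 12 198 180]
 [ 12 196 182]
 [ 12 198 182]
 [ 12 197 177]
 [  8 206 115]]
((253.03089904785156, 201.80055236816406), (21.36165428161621, 22.33604621887207), 77.00537872314453)
[[ 0.53177362 -0.24573307  0.09      ]
 [ 0.53036545 -0.22598139  0.09      ]
 [ 0.55004223 -0.2246959   0.09      ]
 [ 0.55155342 -0.24477999  0.09      ]] [ 0.54093368 -0.23529759  0.09      ]
19.801818452845037 94.07791451877084
19.71872636547661 3.737837754540526
20.140867897745043 -85.69698961928145
19.802754854075715 -177.24136386767847
```

View pics/w2c.png

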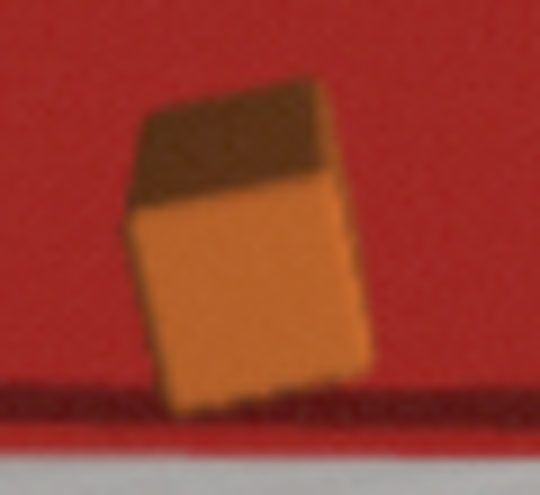

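```bash
python3 - <<'E'
from h import *
delta((.541,-.2353,.11),(.541,-.2353,.07))
E
```

```text
[ -5.4  -1.  100.7]
[ -5.4  -1.1 140.7]
```

Emit:
drive_tool(delta_pos=[[-5.4,-1,40],[-5.4,-1,80],[-5.4,-1,110],[-5.4,-1,141],[-5.4,-1,141],[-5.4,-1,141]], roll=[-0.12,-0.227,-0.227,-0.227,-0.227,-0.227], fingers=[-1,-0.5,-0.3,-0.3,-0.3,-0.3])

```text
time: 3.5
position: [0.5416, -0.2371, 0.0706]
tool_rot: [[-0.998, -0.065, 0.002], [-0.065, 0.998, -0.0], [-0.002, -0.0, -1.0]]
wrist_force: [0.6, 0.1, 0.5]
gripper_width: 0.649
```

```bash
python3 - <<'E'
from h import *
s=r.sense();p=s["position"];R=s["tool_rot"];print(s["time"],p,R.round(3),s["gripper_width"],s["wrist_force"])
P=(p,R)
im=r.snapshot("wrist");cv2.imwrite("pics/w3.png",im[...,::-1])
print(proj("wrist",(.541,-.235,.09),P))
E
```

```text
3.5 [ 0.54159417 -0.23710842  0.07062148] [[-0.998 -0.065  0.002]
 [-0.065  0.998 -0.   ]
 [-0.002 -0.    -1.   ]] 0.6492657699658272 [0.60686135 0.07477806 0.46193336]
[257.949567   269.95262456]
```

View pics/w3.png

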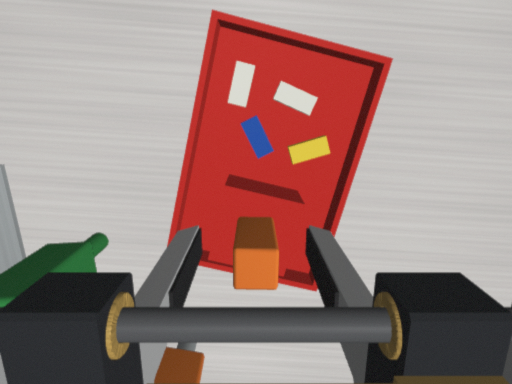

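Emit:
drive_tool(delta_pos=[[0,1,0],[0,1,0],[0,1,0],[0,1,0],[0,1,0],[0,1,0]], roll=[0,0,0,0,0,0], fingers=[1,1,1,1,1,1])

```text
time: 4.3
position: [0.5403, -0.2373, 0.0695]
tool_rot: [[-0.998, -0.063, -0.0], [-0.063, 0.998, 0.0], [0.0, 0.0, -1.0]]
wrist_force: [-0.4, -0.5, 2.2]
gripper_width: 0.234
```

Emit:
drive_tool(delta_pos=[[0,0,-20],[0,0,-60],[0,0,-90],[0,0,-90]], roll=[0,0,0,0], fingers=[1,1,1,1])

```text
time: 4.8
position: [0.5418, -0.2381, 0.1613]
tool_rot: [[-0.998, -0.063, 0.004], [-0.063, 0.998, -0.002], [-0.004, -0.002, -1.0]]
wrist_force: [-0.5, -0.5, -1.3]
gripper_width: 0.231
```

```bash
python3 - <<'E'
from h import *
s=r.sense();p=s["position"];R=s["tool_rot"];print(s["time"],p,R.round(3),s["gripper_width"],s["wrist_force"])
im=r.snapshot("wrist");np.savez("w4.npz",p=p,R=R);cv2.imwrite("pics/w4.png",im[...,::-1])
E
```

```text
4.8 [ 0.54182857 -0.23805998  0.16132774] [[-0.998 -0.063  0.004]
 [-0.063  0.998 -0.002]
 [-0.004 -0.002 -1.   ]] 0.23053062073422495 [-0.51357913 -0.46122638 -1.33151938]
```

View pics/w4.png

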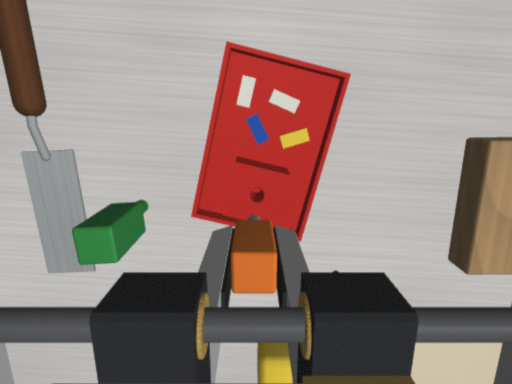

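```bash
python3 - <<'E'
from h import *
im=cv2.imread("pics/w4.png");d=np.load("w4.npz");p,R=d["p"],d["R"];P=(p,R)
h=cv2.cvtColor(im,cv2.COLOR_BGR2HSV)
m=cv2.inRange(h,(6,150,170),(20,255,255));m[:215]=0;m[300:]=0;m[:,:220]=0;m[:,290:]=0
k=max(cv2.findContours(m,0,1)[0],key=cv2.contourArea);q=cv2.minAreaRect(k);print(q)
for b in list(cv2.boxPoints(q))+[q[0]]:
  print((R.T@(ray("wrist",b,p[2]+.0205,P)-p)*1e3).round(1))
# shank tip
print("tip exp",proj("wrist",p+R@np.array([-.0007,0,.0595]),P))
g=cv2.cvtColor(im,cv2.COLOR_BGR2HSV)[:,:,1]
c=im[205:245,235:275];cv2.imwrite("pics/w4c.png",cv2.resize(c,None,fx=12,fy=12,interpolation=cv2.INTER_CUBIC))
E
```

```text
((254.5, 272.5), (39.0, 43.0), 90.0)
[  9.6  -9.4 -20.5]
[  9.7  10.4 -20.6]
[-10.6  10.8 -20.5]
[-10.6  -9.8 -20.4]
[ -0.3   0.5 -20.5]
tip exp [253.43567561 218.77809741]
```

View pics/w4c.png

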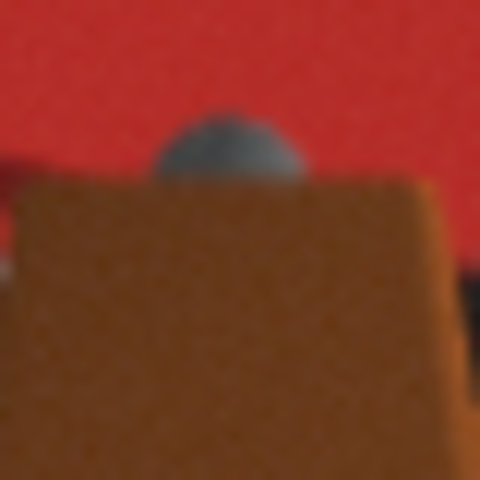

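```bash
python3 - <<'E'
from h import *
delta((.5785,.1918,.165))
E
```

```text
[-64.9 426.1  -5.4]
```

Emit:
drive_tool(delta_pos=[[-8,53,-4],[-16,106,-4],[-24,160,-4],[-32,213,-4],[-40,266,-4],[-48,320,-4],[-56,373,-4],[-65,426,-4]], roll=[0,0,0,0,0,0,0,0], fingers=[1,1,1,1,1,1,1,1])

```text
time: 5.85
position: [0.5772, 0.1932, 0.1613]
tool_rot: [[-0.998, -0.063, -0.003], [-0.063, 0.998, -0.001], [0.003, -0.001, -1.0]]
wrist_force: [-0.0, -0.9, 0.1]
gripper_width: 0.234
```

Emit:
drive_tool(delta_pos=[[0,0,10],[0,0,20],[0,0,30],[0,0,30]], roll=[0,0,0,0], fingers=[1,1,1,1])

```text
time: 6.35
position: [0.5777, 0.19, 0.1321]
tool_rot: [[-0.998, -0.061, -0.002], [-0.061, 0.998, -0.001], [0.002, -0.001, -1.0]]
wrist_force: [0.3, 0.8, -0.8]
gripper_width: 0.232
```

```bash
python3 - <<'E'
from h import *
s=r.sense();p=s["position"];R=s["tool_rot"];print(s["time"],p,R.round(3),s["gripper_width"],s["wrist_force"],s["q"])
im=r.snapshot("wrist");np.savez("w5.npz",p=p,R=R);cv2.imwrite("pics/w5.png",im[...,::-1])
print(proj("wrist",p+R@np.array([-.0005,.0003,.0595]),(p,R)),proj("wrist",(.579,.192,.053),(p,R)))
c=im[170:310,190:330,::-1];cv2.imwrite("pics/w5c.png",cv2.resize(c,None,fx=4,fy=4,interpolation=cv2.INTER_CUBIC))
im=r.snapshot("scene")[150:230,280:380,::-1];cv2.imwrite("pics/s5.png",cv2.resize(im,None,fx=6,fy=6,interpolation=cv2.INTER_CUBIC))
delta((.5785,.1918,.115))
E
```

```text
6.35 [0.57772755 0.18997205 0.1321368 ] [[-0.998 -0.061 -0.002]
 [-0.061  0.998 -0.001]
 [ 0.002 -0.001 -1.   ]] 0.23206208638885653 [ 0.26442374  0.76393278 -0.75213148] [-23.20133018  38.9806463    3.77305475  98.83137003  -3.47175917
  42.45918357  75.78892275]
[253.8576612  218.50756538] [256.10926692 211.6753168 ]
[ 0.   0.9 18.4]
```

View pics/w5c.png

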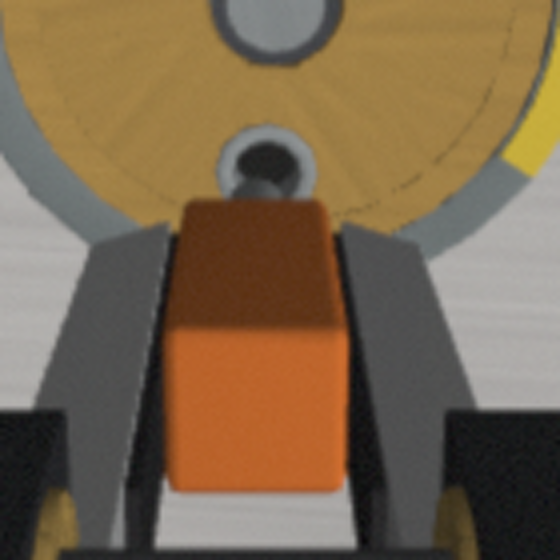

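View pics/s5.png

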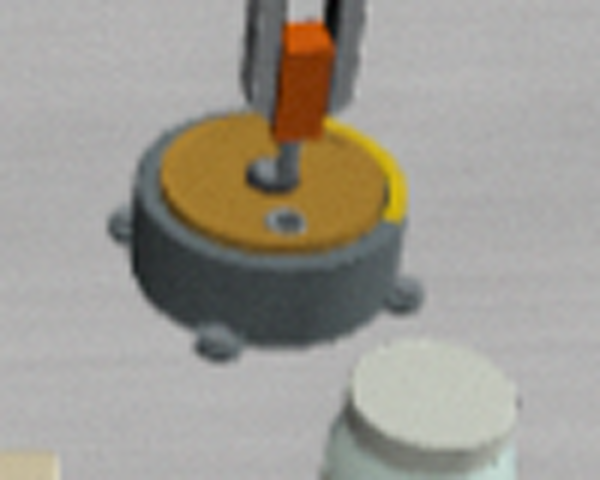

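Emit:
drive_tool(delta_pos=[[0,0,0],[0,0,0]], roll=[0,0], fingers=[1,1])

```text
time: 6.7
position: [0.5787, 0.1919, 0.1339]
tool_rot: [[-0.998, -0.063, 0.001], [-0.063, 0.998, 0.0], [-0.001, 0.0, -1.0]]
wrist_force: [0.2, -0.4, -0.6]
gripper_width: 0.232
```

```bash
python3 - <<'E'
from h import *
for i in range(3):
  s=r.sense();p=s["position"];print(s["time"],p,s["wrist_force"])
delta((.5785,.1918,.115))
E
```

```text
6.7 [0.57866024 0.19190883 0.13389847] [ 0.22528276 -0.44111288 -0.6242906 ]
6.7 [0.57866024 0.19190883 0.13389847] [ 0.22528276 -0.44111288 -0.6242906 ]
6.7 [0.57866024 0.19190883 0.13389847] [ 0.22528276 -0.44111288 -0.6242906 ]
[ 0.2 -0.1 18.9]
```

Emit:
drive_tool(delta_pos=[[0,0,8],[0,0,16],[0,0,20],[0,0,23],[0,0,25],[0,0,25]], roll=[0,0,0,0,0,0], fingers=[1,1,1,1,1,1])

```text
time: 7.45
position: [0.5784, 0.1919, 0.1084]
tool_rot: [[-0.998, -0.063, -0.0], [-0.063, 0.998, -0.0], [0.0, -0.0, -1.0]]
wrist_force: [0.8, 0.1, -0.3]
gripper_width: 0.234
```

Emit:
drive_tool(delta_pos=[[0,0,2],[0,0,4],[0,0,6],[0,0,6]], roll=[0,0,0,0], fingers=[1,1,1,1])

```text
time: 7.95
position: [0.5782, 0.1919, 0.1022]
tool_rot: [[-0.998, -0.063, -0.0], [-0.063, 0.998, -0.0], [0.0, -0.0, -1.0]]
wrist_force: [-0.2, 0.1, -1.2]
gripper_width: 0.231
```

```bash
python3 - <<'E'
from h import *
s=r.sense();p=s["position"];R=s["tool_rot"];print(s["time"],p,s["wrist_force"],s["moment"])
im=r.snapshot("wrist");np.savez("w6.npz",p=p,R=R)
c=im[170:310,190:330,::-1];cv2.imwrite("pics/w6c.png",cv2.resize(c,None,fx=4,fy=4,interpolation=cv2.INTER_CUBIC))
im=r.snapshot("scene")[150:230,280:380,::-1];cv2.imwrite("pics/s6.png",cv2.resize(im,None,fx=6,fy=6,interpolation=cv2.INTER_CUBIC))
E
```

```text
7.95 [0.57824776 0.19189317 0.10224215] [-0.24155529  0.11935082 -1.23348015] [ 0.01625477 -0.0303738  -0.00813149]
```

View pics/s6.png

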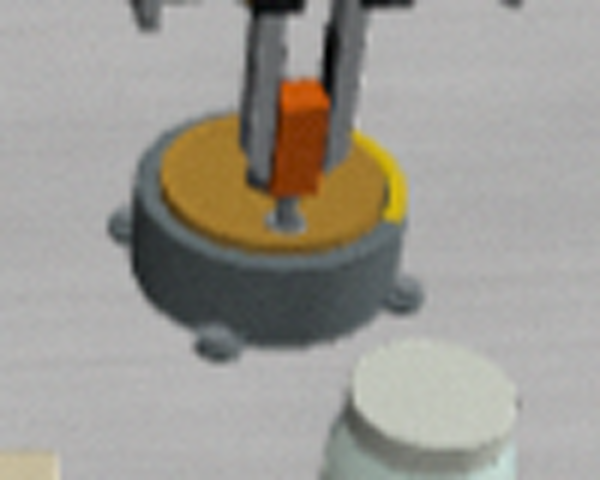

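View pics/w6c.png

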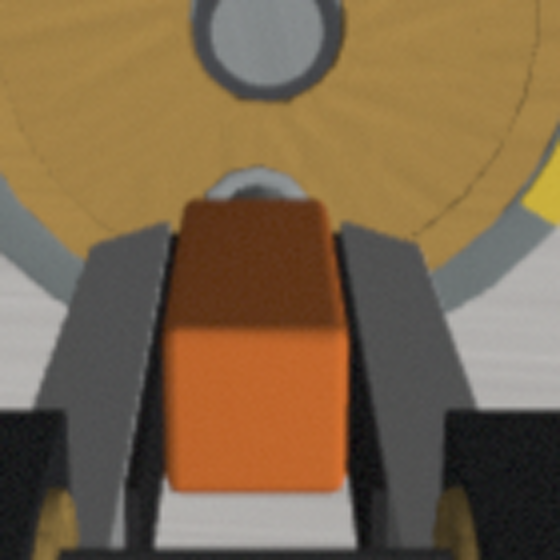

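```bash
cat >> h.py <<'E'
A=np.radians(183.65);RT=np.array([[np.cos(A),np.sin(A)],[np.sin(A),-np.cos(A)]])
def tab(t0,ths,rad=.034):
    f=lambda t:rad*1e3*np.array([np.cos(np.radians(t)),np.sin(np.radians(t))])
    return [list((RT.T@(f(t)-f(t0))).round(1)) for t in ths]
E
python3 - <<'E'
from h import *
print(RT,r.sense()["tool_rot"].round(4))
print(tab(0,range(4,33,4)))
print(tab(32,[36,40,44,48,52,55]))
E
```

```text
[[-0.99797155 -0.06366144]
 [-0.06366144  0.99797155]] [[-0.998  -0.0631 -0.    ]
 [-0.0631  0.998   0.    ]
 [ 0.      0.     -1.    ]]
[[np.float64(-0.1), np.float64(2.4)], [np.float64(0.0), np.float64(4.7)], [np.float64(0.3), np.float64(7.1)], [np.float64(0.7), np.float64(9.4)], [np.float64(1.3), np.float64(11.7)], [np.float64(2.1), np.float64(14.0)], [np.float64(3.0), np.float64(16.2)], [np.float64(4.0), np.float64(18.3)]]
[[np.float64(1.2), np.float64(2.0)], [np.float64(2.5), np.float64(4.0)], [np.float64(4.0), np.float64(5.9)], [np.float64(5.6), np.float64(7.6)], [np.float64(7.3), np.float64(9.3)], [np.float64(8.7), np.float64(10.4)]]
```

Emit:
drive_tool(delta_pos=[[-0.1,2.4,0],[0,4.7,0],[0.3,7.1,0],[0.7,9.4,0]], roll=[0,0,0,0], fingers=[1,1,1,1])

```text
time: 8.55
position: [0.577, 0.2011, 0.1024]
tool_rot: [[-0.998, -0.063, -0.0], [-0.063, 0.998, -0.0], [0.0, -0.0, -1.0]]
wrist_force: [0.4, -1.1, -0.9]
gripper_width: 0.231
```

Light drag; the collar is turning. On from 16°.

```bash
python3 - <<'E'
from h import *
print(np.array(tab(16,[20,24,28,32,36,40,44,48])).tolist())
print(np.array(tab(48,[51,54,54])).tolist())
E
```

```text
[[0.6, 2.3], [1.3, 4.6], [2.2, 6.7], [3.3, 8.9], [4.5, 10.9], [5.8, 12.9], [7.3, 14.7], [8.9, 16.5]]
[[1.3, 1.2], [2.6, 2.4], [2.6, 2.4]]
```

Emit:
drive_tool(delta_pos=[[0.6,2.3,0],[1.3,4.6,0],[2.2,6.7,0],[3.3,8.9,0],[4.5,10.9,0],[5.8,12.9,0],[7.3,14.7,0],[8.9,16.5,0]], roll=[0,0,0,0,0,0,0,0], fingers=[1,1,1,1,1,1,1,1])

```text
time: 9.55
position: [0.5672, 0.2173, 0.1025]
tool_rot: [[-0.998, -0.063, 0.0], [-0.063, 0.998, 0.0], [-0.0, 0.0, -1.0]]
wrist_force: [0.6, -2.0, -1.2]
gripper_width: 0.229
```

Emit:
drive_tool(delta_pos=[[1.3,1.2,0],[2.6,2.4,0],[2.6,2.4,0]], roll=[0,0,0], fingers=[1,1,1])

```text
time: 9.93
position: [0.5643, 0.2199, 0.1025]
tool_rot: [[-0.998, -0.063, 0.0], [-0.063, 0.998, 0.001], [-0.0, 0.001, -1.0]]
wrist_force: [0.4, -0.9, 0.3]
gripper_width: 0.23
```

```bash
python3 - <<'E'
from h import *
s=r.sense();p=s["position"];R=s["tool_rot"];print(s["time"],p,s["wrist_force"],s["moment"],s["q"])
im=r.snapshot("top")[170:240,150:230,::-1];cv2.imwrite("pics/t7.png",cv2.resize(im,None,fx=7,fy=7,interpolation=cv2.INTER_CUBIC))
im=r.snapshot("scene")[150:230,280:380,::-1];cv2.imwrite("pics/s7.png",cv2.resize(im,None,fx=6,fy=6,interpolation=cv2.INTER_CUBIC))
E
```

```text
9.925 [0.56434108 0.21988308 0.10249364] [ 0.37759587 -0.94137398  0.28716929] [-0.25717191 -0.10707965  0.00885546] [-26.23241347  41.09044429   3.71720615 100.53070002  -3.96923263
  38.48887372  73.31554558]
```

View pics/s7.png

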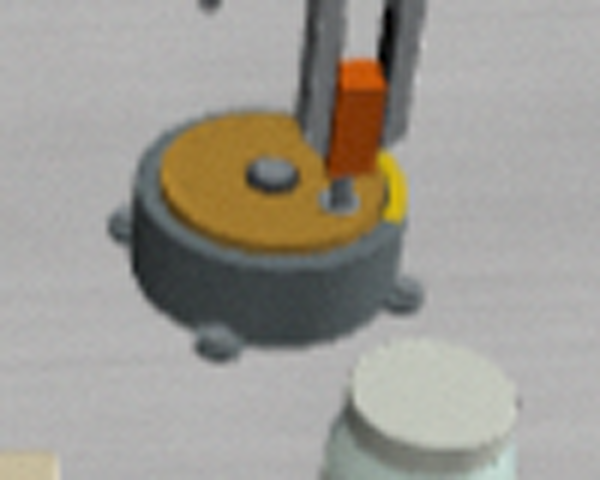

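Emit:
drive_tool(delta_pos=[[0,0,2],[0,0,4],[0,0,5],[0,0,6],[0,0,7],[0,0,7]], roll=[0,0,0,0,0,0], fingers=[1,1,1,1,1,1])

```text
time: 10.78
position: [0.5644, 0.2197, 0.0956]
tool_rot: [[-0.998, -0.063, 0.0], [-0.063, 0.998, 0.0], [-0.0, 0.0, -1.0]]
wrist_force: [-1.0, 0.6, 3.0]
gripper_width: 0.231
```

```bash
python3 - <<'E'
from h import *
s=r.sense();p=s["position"];print(s["time"],p,s["wrist_force"])
for a in range(54,150,8): print(a,np.array(tab(a,[a+2,a+4,a+6,a+8])).tolist())
E
```

```text
10.775 [0.56441289 0.21970244 0.09561361] [-1.00230231  0.6346475   2.99210131]
54 [[0.9, 0.7], [1.9, 1.4], [2.9, 2.1], [3.9, 2.8]]
62 [[1.0, 0.6], [2.1, 1.2], [3.1, 1.7], [4.2, 2.2]]
70 [[1.1, 0.5], [2.2, 0.9], [3.3, 1.3], [4.5, 1.6]]
78 [[1.1, 0.3], [2.3, 0.6], [3.5, 0.8], [4.6, 1.0]]
86 [[1.2, 0.1], [2.4, 0.2], [3.5, 0.3], [4.7, 0.3]]
94 [[1.2, -0.0], [2.4, -0.1], [3.6, -0.2], [4.7, -0.4]]
102 [[1.2, -0.2], [2.3, -0.4], [3.5, -0.7], [4.6, -1.0]]
110 [[1.1, -0.4], [2.3, -0.7], [3.4, -1.2], [4.4, -1.6]]
118 [[1.1, -0.5], [2.1, -1.1], [3.2, -1.6], [4.2, -2.3]]
126 [[1.0, -0.7], [2.0, -1.3], [2.9, -2.1], [3.8, -2.8]]
134 [[0.9, -0.8], [1.8, -1.6], [2.6, -2.4], [3.4, -3.3]]
142 [[0.8, -0.9], [1.5, -1.8], [2.2, -2.8], [2.9, -3.8]]
```

Emit:
drive_tool(delta_pos=[[0.9,0.7,0.5],[1.9,1.4,1],[2.9,2.1,1],[3.9,2.8,1]], roll=[0,0,0,0], fingers=[1,1,1,1])

```text
time: 11.28
position: [0.5614, 0.2213, 0.0948]
tool_rot: [[-0.998, -0.062, 0.002], [-0.062, 0.998, -0.0], [-0.002, -0.001, -1.0]]
wrist_force: [3.7, -3.0, 3.7]
gripper_width: 0.233
```

Emit:
drive_tool(delta_pos=[[1.0,0.6,0],[2.1,1.2,0]], roll=[0,0], fingers=[1,1])

```text
time: 11.52
position: [0.5584, 0.2228, 0.0945]
tool_rot: [[-0.998, -0.063, 0.001], [-0.063, 0.998, -0.0], [-0.001, -0.0, -1.0]]
wrist_force: [3.7, -3.1, 2.6]
gripper_width: 0.233
```

Emit:
drive_tool(delta_pos=[[1.1,0.5,0],[2.2,1.0,0]], roll=[0,0], fingers=[1,1])

```text
time: 11.78
position: [0.5559, 0.2239, 0.0944]
tool_rot: [[-0.998, -0.063, 0.0], [-0.063, 0.998, 0.0], [-0.0, 0.0, -1.0]]
wrist_force: [4.2, -3.1, 3.3]
gripper_width: 0.236
```

Emit:
drive_tool(delta_pos=[[1.1,0.5,0],[2.2,0.9,0]], roll=[0,0], fingers=[1,1])

```text
time: 12.02
position: [0.5536, 0.2248, 0.0944]
tool_rot: [[-0.998, -0.063, 0.0], [-0.063, 0.998, 0.0], [-0.0, 0.0, -1.0]]
wrist_force: [3.7, -3.4, 2.6]
gripper_width: 0.23
```

Emit:
drive_tool(delta_pos=[[1.1,0.3,0],[2.3,0.6,0]], roll=[0,0], fingers=[1,1])

```text
time: 12.28
position: [0.5514, 0.2254, 0.0945]
tool_rot: [[-0.998, -0.063, 0.0], [-0.063, 0.998, 0.0], [-0.0, 0.0, -1.0]]
wrist_force: [4.7, -1.9, 2.7]
gripper_width: 0.235
```

Emit:
drive_tool(delta_pos=[[1.1,0.3,0],[2.3,0.4,0]], roll=[0,0], fingers=[1,1])

```text
time: 12.52
position: [0.5491, 0.2257, 0.0945]
tool_rot: [[-0.998, -0.063, 0.0], [-0.063, 0.998, 0.0], [-0.0, 0.0, -1.0]]
wrist_force: [4.3, -2.3, 2.8]
gripper_width: 0.237
```

Emit:
drive_tool(delta_pos=[[1.2,0.2,0],[2.3,0.3,0]], roll=[0,0], fingers=[1,1])

```text
time: 12.78
position: [0.5467, 0.2258, 0.0945]
tool_rot: [[-0.998, -0.063, 0.0], [-0.063, 0.998, 0.0], [-0.0, 0.0, -1.0]]
wrist_force: [4.5, -2.5, 3.3]
gripper_width: 0.233
```

Emit:
drive_tool(delta_pos=[[1.2,0.1,0],[2.4,0.2,0]], roll=[0,0], fingers=[1,1])

```text
time: 13.02
position: [0.5443, 0.2257, 0.0945]
tool_rot: [[-0.998, -0.063, 0.0], [-0.063, 0.998, 0.0], [-0.0, 0.0, -1.0]]
wrist_force: [4.7, -0.7, 3.3]
gripper_width: 0.234
```

Emit:
drive_tool(delta_pos=[[1.2,0.0,0],[2.4,0.0,0]], roll=[0,0], fingers=[1,1])

```text
time: 13.28
position: [0.5419, 0.2256, 0.0945]
tool_rot: [[-0.998, -0.063, 0.0], [-0.063, 0.998, 0.0], [-0.0, 0.0, -1.0]]
wrist_force: [3.9, -1.1, 3.2]
gripper_width: 0.231
```

Emit:
drive_tool(delta_pos=[[1.2,-0.1,0],[2.4,-0.2,0]], roll=[0,0], fingers=[1,1])

```text
time: 13.52
position: [0.5395, 0.2252, 0.0945]
tool_rot: [[-0.998, -0.063, 0.0], [-0.063, 0.998, 0.0], [-0.0, 0.0, -1.0]]
wrist_force: [4.4, -0.3, 2.5]
gripper_width: 0.231
```

Emit:
drive_tool(delta_pos=[[1.2,-0.1,0],[2.3,-0.3,0]], roll=[0,0], fingers=[1,1])

```text
time: 13.78
position: [0.5372, 0.2248, 0.0945]
tool_rot: [[-0.998, -0.063, 0.0], [-0.063, 0.998, 0.0], [-0.0, 0.0, -1.0]]
wrist_force: [4.4, 0.6, 2.7]
gripper_width: 0.231
```

Emit:
drive_tool(delta_pos=[[1.2,-0.2,0],[2.3,-0.4,0]], roll=[0,0], fingers=[1,1])

```text
time: 14.02
position: [0.5349, 0.2242, 0.0945]
tool_rot: [[-0.998, -0.063, 0.0], [-0.063, 0.998, 0.0], [-0.0, 0.0, -1.0]]
wrist_force: [5.7, -0.2, 3.0]
gripper_width: 0.236
```

Emit:
drive_tool(delta_pos=[[1.2,-0.3,0],[2.3,-0.6,0]], roll=[0,0], fingers=[1,1])

```text
time: 14.28
position: [0.5327, 0.2235, 0.0945]
tool_rot: [[-0.998, -0.063, 0.0], [-0.063, 0.998, 0.0], [-0.0, 0.0, -1.0]]
wrist_force: [4.0, -0.2, 3.3]
gripper_width: 0.232
```

Emit:
drive_tool(delta_pos=[[1.1,-0.4,0],[2.3,-0.7,0]], roll=[0,0], fingers=[1,1])

```text
time: 14.52
position: [0.5304, 0.2226, 0.0944]
tool_rot: [[-0.998, -0.063, 0.0], [-0.063, 0.998, 0.0], [-0.0, 0.0, -1.0]]
wrist_force: [4.5, 0.4, 2.1]
gripper_width: 0.232
```

Emit:
drive_tool(delta_pos=[[1.1,-0.4,0],[2.2,-0.9,0]], roll=[0,0], fingers=[1,1])

```text
time: 14.78
position: [0.5279, 0.2214, 0.0944]
tool_rot: [[-0.998, -0.063, -0.001], [-0.063, 0.998, -0.0], [0.001, -0.0, -1.0]]
wrist_force: [0.4, -0.5, 3.9]
gripper_width: 0.232
```

Emit:
drive_tool(delta_pos=[[1.1,-0.5,0],[2.1,-1.1,0]], roll=[0,0], fingers=[1,1])

```text
time: 15.02
position: [0.5246, 0.2196, 0.0936]
tool_rot: [[-0.998, -0.063, -0.003], [-0.063, 0.998, -0.001], [0.003, -0.001, -1.0]]
wrist_force: [2.0, 0.2, -2.4]
gripper_width: 0.232
```

Emit:
drive_tool(delta_pos=[[0,0,0],[0,0,1]], roll=[0,0], fingers=[1,1])

```text
time: 15.28
position: [0.5249, 0.22, 0.0929]
tool_rot: [[-0.998, -0.063, -0.003], [-0.063, 0.998, -0.001], [0.003, -0.001, -1.0]]
wrist_force: [0.4, 0.6, -1.4]
gripper_width: 0.233
```

Emit:
drive_tool(delta_pos=[[0,0,1],[0,0,2],[0,0,3],[0,0,3]], roll=[0,0,0,0], fingers=[1,1,1,1])

```text
time: 15.78
position: [0.5262, 0.2202, 0.0903]
tool_rot: [[-0.998, -0.063, -0.0], [-0.063, 0.998, -0.0], [0.0, -0.0, -1.0]]
wrist_force: [0.0, 0.1, -0.2]
gripper_width: 0.234
```

Emit:
drive_tool(delta_pos=[[0,0,1],[0,0,2],[0,0,3],[0,0,4],[0,0,4]], roll=[0,0,0,0,0], fingers=[1,1,1,1,1])

```text
time: 16.4
position: [0.5262, 0.2202, 0.0863]
tool_rot: [[-0.998, -0.063, -0.0], [-0.063, 0.998, -0.0], [0.0, -0.0, -1.0]]
wrist_force: [1.1, 0.2, -0.5]
gripper_width: 0.232
```

Emit:
drive_tool(delta_pos=[[0,0,1],[0,0,2],[0,0,3],[0,0,3]], roll=[0,0,0,0], fingers=[1,1,1,1])

```text
time: 16.9
position: [0.5262, 0.2202, 0.0833]
tool_rot: [[-0.998, -0.063, -0.0], [-0.063, 0.998, -0.0], [0.0, -0.0, -1.0]]
wrist_force: [-0.5, -0.8, -2.9]
gripper_width: 0.232
```

Emit:
drive_tool(delta_pos=[[0,0,0.5],[0,0,1],[0,0,1]], roll=[0,0,0], fingers=[1,1,1])

```text
time: 17.27
position: [0.5263, 0.2202, 0.0825]
tool_rot: [[-0.998, -0.063, 0.0], [-0.063, 0.998, 0.0], [-0.0, 0.0, -1.0]]
wrist_force: [-0.4, -0.2, -0.3]
gripper_width: 0.232
```

Emit:
drive_tool(delta_pos=[[0,0,0.4],[0,0,0.8],[0,0,0.8]], roll=[0,0,0], fingers=[1,1,1])

```text
time: 17.65
position: [0.5264, 0.2202, 0.0824]
tool_rot: [[-0.998, -0.063, 0.0], [-0.063, 0.998, 0.0], [-0.0, 0.0, -1.0]]
wrist_force: [-2.1, -0.5, 5.8]
gripper_width: 0.232
```

```bash
python3 - <<'E'
from h import *
s=r.sense();p=s["position"];print(s["time"],p,s["wrist_force"])
im=r.snapshot("scene")[150:230,280:380,::-1];cv2.imwrite("pics/s8.png",cv2.resize(im,None,fx=6,fy=6,interpolation=cv2.INTER_CUBIC))
E
```

```text
17.65 [0.52638459 0.22022245 0.08240381] [-2.05253775 -0.49955055  5.80157226]
```

View pics/s8.png

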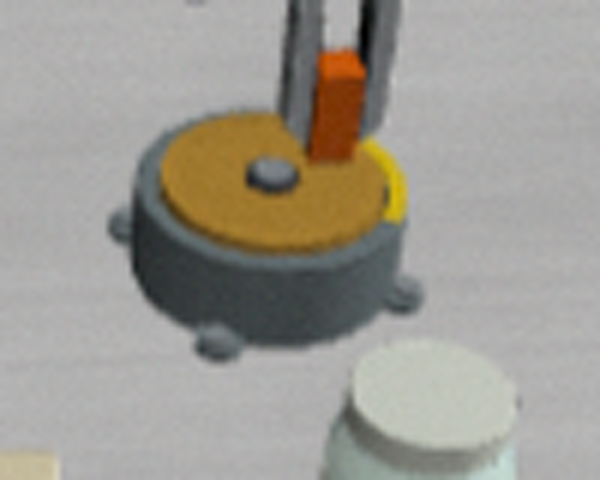

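Handle flush, with contact at the predicted height. Releasing.

Emit:
drive_tool(delta_pos=[[0,0,-0.4],[0,0,-0.4],[0,0,-0.4],[0,0,-0.4],[0,0,-0.4]], roll=[0,0,0,0,0], fingers=[1,0.2,-0.2,-0.2,-0.2])

```text
time: 18.32
position: [0.5263, 0.2202, 0.0819]
tool_rot: [[-0.998, -0.063, -0.0], [-0.063, 0.998, -0.0], [0.0, -0.0, -1.0]]
wrist_force: [0.3, 0.8, 0.3]
gripper_width: 0.594
```

Emit:
drive_tool(delta_pos=[[0,0,-15],[0,0,-40],[0,0,-90],[0,0,-140],[0,0,-140],[0,0,-140],[0,0,-140]], roll=[0,0,0,0,0,0,0], fingers=[-0.2,-0.2,-0.2,-0.2,-0.2,-0.2,-0.2])

```text
time: 19.2
position: [0.5254, 0.2198, 0.2209]
tool_rot: [[-0.998, -0.063, -0.002], [-0.063, 0.998, -0.001], [0.002, -0.001, -1.0]]
wrist_force: [-0.7, 0.2, -0.0]
gripper_width: 0.603
```

```bash
python3 - <<'E'
from h import *
s=r.sense();p=s["position"];R=s["tool_rot"];print(s["time"],p,s["wrist_force"],s["gripper_width"])
im=r.snapshot("wrist");cv2.imwrite("pics/w9.png",im[...,::-1])
h=cv2.cvtColor(im[...,::-1].copy(),cv2.COLOR_BGR2HSV)
m=cv2.inRange(h,(6,150,170),(20,255,255));n,l,st,ce=cv2.connectedComponentsWithStats(m)
for i in range(1,n):
  if st[i,4]>100:print(st[i],ce[i],ray("wrist",ce[i],.103,(p,R)))
im=r.snapshot("scene");cv2.imwrite("pics/s9.png",im[...,::-1])
c=im[150:230,280:380,::-1];cv2.imwrite("pics/s9c.png",cv2.resize(c,None,fx=6,fy=6,interpolation=cv2.INTER_CUBIC))
E
```

```text
19.2 [0.52536448 0.21983314 0.22086024] [-0.66101542  0.1681761  -0.0462006 ] 0.602561501304117
[244 189  23  21 478] [254.89121339 198.9539749 ] [0.52698065 0.22110937 0.103     ]
```

View pics/s9c.png

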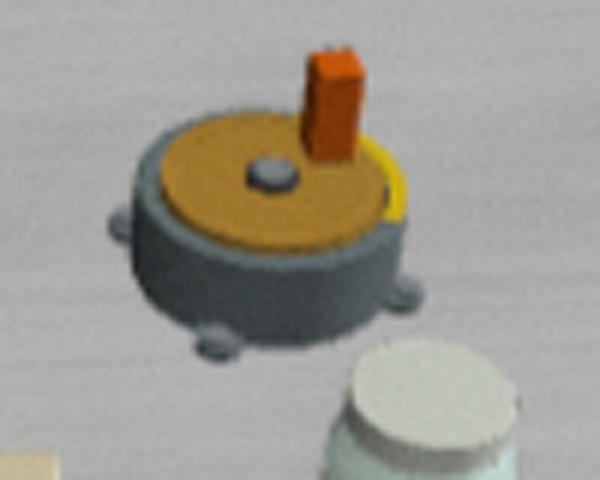

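View pics/w9.png

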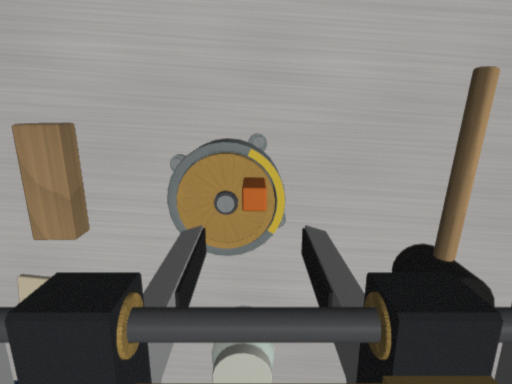

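View pics/s9.png

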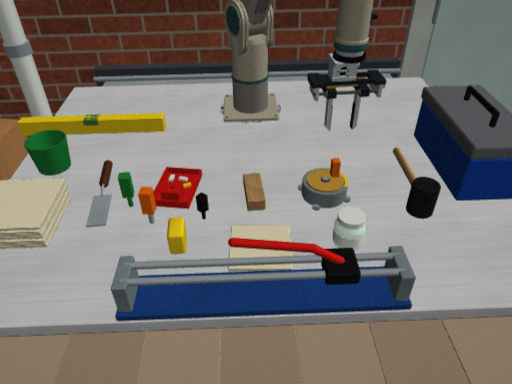

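Pin upright and flush at wrist (255,199), i.e. (0.527, 0.221) at z = 0.103. That is 34 mm from the axis. The gripper is clear and the other items look unmoved.

```bash
python3 -c "
from cell import r
print(r.sign_off())"
```

```text
the job is handed in; nothing more can be done
None
```

I locked the bracket: the orange pin from the tray is fully home through the hidden hole, its handle flush on the collar. I then let go of it and handed the job in at about 19 s. No verdict was reported.

- **Search:** I turned the collar with the pin under light pressure, about 4 N down and up to about 6 N sideways. The push faded and the pin snapped forward at a world bearing of about 125°, which is roughly 108° on the lock.
- **Seating:** the pin then went down freely. The handle met the collar at a tool height of 82.4 mm, against 82.5 mm predicted for full depth, with a highest reading there of about 6 N at the wrist.
- **Last checks:** with the gripper lifted 140 mm clear, the pictures show the pin upright and flush, with its measured centre about 34 mm from the axis. By eye, nothing else on the bench had moved; I did not measure the positions of the other items. None of the checks failed or disagreed.

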